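Set the bench magnifier's arm and tighten its pivot nut to the split-pin hole

ROBOT

A 6-joint arm with a two-finger parallel gripper is mounted at the origin on the work surface. World frame = base frame: x ahead of the robot, y to its left, z up, the work surface at z = 0. Lengths are in m, angles in rad, forces in N, time in s.
With the tool pointing down it reaches from about 0.25 to 0.725 m from the base axis. Payload 4 kg.
Tool frame: the origin (TCP) lies on the centre line of the jaws, within the pads' length; the fingertips stand 17 mm ahead of it and the grasp point (between the pads) lies 2 mm behind it; z points along the fingers, y is the line along which they close (so a half turn about z gives the same grasp; the last joint's range is limited). The gripper opens to 85 mm and grips with 20 to 120 N. Pads are 22 mm wide; open, the fingers measure 114 mm over their backs; the gripper's body (76 mm by 85 mm) begins 54 mm behind the grasp point. The pads swing forward as they close: fully open they stand 13 mm farther back than shut.
Start: joints at [-1.101, 0.241, 0.005, 1.335, 0, 1.571], TCP at [0.226, -0.446, 0.248] pointing down, gripper open.
Joint ranges: [-2.72, 2.72], [-1.05, 1.87], [-1.09, 1.28], [-1.99, 2.15], [-1.42, 1.44], [-3.14, 3.14]. Speed limits (rad/s): [2.79, 2.79, 3.14, 3.14, 3.14, 3.14].

INTERFACE

Orientations are given as a unit quaternion [x, y, z, w].
In Python, from workcell import get_obs, imaging, order gives the robot as it stands.
- The arm moves only by the tool apply_moves, never from a script. Its argument "targets" is a list that holds one entry, the list of rows, each a list of 5 numbers: the shift along the world's x, y, z in units of 40 mm (1.0 is 40 mm), then the turn about the world's z in degrees, then the gripper command: -1 is shut, 1 is fully open, values between are in proportion. In form: [[[dx, dy, dz, turn, fingers], ...]]. A call has 1 to 8 rows; each row shifts and turns the commanded pose from where the row before left it; what a row does not reach is not made up. A row lasts 1/12 s, in which the tool goes at most 41.7 mm and 7.16 degrees, less where a joint would pass 70% of its speed; a pose out of reach is approached as far as the arm can. A call is refused whole if a number of a shift passes 1 or a number of a turn 7.16, either way. A call with a gripper value outside its range is refused whole. The fingers move at their own pace and stop on an object; the grip force is fixed at half the most. Time passes only in rows, so rows that do not move let the fingers close. It gives the time, the measured TCP pose, the force, the opening and the grip force at its end, in the units of the state.
- get_obs(): the state, without advancing time (a new reading comes with each control period).
- imaging.camera(name): name is "scene" or "top" or "wrist"; returns (picture, depth): 384x512x3 uint8, blue, green, red; 384x512 float32, m along the optical axis (not along the pixel's ray), 0 where there is no reading.
- imaging.get_calibration(name): a dict with "camera_matrix" (3x3 intrinsics, pixels), "k1" (the pictures are not rectified: a ray, as slopes to the right and down, at radius r is drawn at 1 + k1 r^2 times it, then the intrinsics apply), "eye" and "rotation" of the camera in the world; the wrist camera has in their place "hand_eye" (4x4, takes a point from camera to tool coordinates, whose origin is the TCP and whose axes are the flange's). Camera axes: x right, y down, z forward; pixel columns grow to the right and rows downward; lengths in m; the calibration is good to about 2 mm. A picture is of the moment at which its call begins: read the wrist's pose just before it. get_calibration takes no time and is no camera call.
- order.job_done(): hands the job in; it is judged then, once.
The state is a dict: "clock": time; "joint_pos": joint angles; "joint_vel": joint speeds; "tau": joint torques, N m; "eef_pos": TCP position; "tool_rot": TCP orientation; "ft_force": force on the tool from outside, world axes, zero at the start; "ft_torque": the same for the moment, N m; "grip_width": finger opening in m; "grasp_force": force on a finger pad.
Only numpy, scipy, OpenCV 4.12 (cv2) and the standard library are available. Lean on these libraries where they do the work, as an engineer would, in place of code of your own. Each camera call takes 0.05 s, during which the arm holds its last target. There are 200 camera calls.

TASK

Swing the slack magnifier arm round until the lens is centred over the square black chip of the green board in the holder. Then tighten the castle nut on the arm's pivot, clockwise, until it bears on its steel washer, and carry on only as far as the first point where a slot lines up with the split-pin hole in the stud (the orange line on the stud's end shows its direction), and leave it tight there. Do not shift the other things on the bench; the split pin stays in its dish for later.

Things in the scene. Friction and masses are not known exactly. Their poses are not given: they have to be found in the camera images.
- foot: Dark cast-iron foot of the magnifier, bolted to the bench (fixed): plate 130 x 130 x 14 mm and a round pedestal of radius 32 to 50 mm up to z = 58 mm. Origin: on the bench surface, on the vertical pivot axis; z up. The arm's grey hub (radius 34 mm) turns on it from z = 59 to 91 mm.
- swing (a joint): Turning of the magnifier arm about the pivot axis, rad, positive counter-clockwise seen from above, limits -1.0 to 1.0. At 0 the arm points along the foot's -y. It turns with a steady friction of 0.25 N m and stays where it is left.
- tube_grip (a point): Point on the centre line of the arm's level steel tube, 155 mm from the pivot axis, z = 120 mm, good for gripping from above. The tube is 18 mm in diameter, level from 112 to 190 mm from the axis; nearer the hub it slopes down to z = 75 mm. y runs along the tube towards the pivot, z is up.
- lens (a point): Centre of the round magnifier lens (clear, 100 mm, in a white ring 116 mm across, z = 109 to 131 mm), 258 mm from the pivot axis at the end of the arm, 120 mm above the bench.
- nut (a joint): Turn of the castle nut relative to the washer below it, rad, clockwise from above. Negative: slack by that angle (1.6 to 0.7 at the start); 0 (its maximum) when it bears on the washer and the yellow lines on nut corner and washer meet. Slack, it turns with 0.04 N m and does not visibly sink. Turned back it goes slack at once (washer stays), so never turn past the hole.
- washer (a joint): Turn of the steel washer (radius 28 mm, top at z = 96 mm, yellow line near the rim), rad, clockwise from above. 0 and still while the nut is slack; once the nut bears, both turn together against 0.25 N m and stay where left, so this is how far the nut is tightened past first contact. The first slot meets the hole at 0.3 to 0.75; above 1.0 is overtightened.
- nut_top (a point): Centre of the castle nut's top, z = 123 mm, turning with the nut. Steel hexagon 36 mm across flats (flats z = 96 to 115 mm), crown above it 34 mm across with six slots 6 mm wide, 8 mm deep. x runs along one pair of slots and is normal to a pair of flats; the others lie every 60 degrees. It is this x that first meets the stud's x axis (either way round).
- stud: Steel pivot stud, 24 mm in diameter, fixed (does not turn), through the nut up to z = 130 mm. Origin on the bench surface on the pivot axis; its x axis is the direction of the 5 mm split-pin hole, which crosses it at z = 119 mm, level with the nut's slots; an orange line across the top end marks this direction.
- green_board: Green circuit board, 90 x 108 mm, in a fixed low board holder of two aluminium rails and black jaws (114 x 150 mm, 30 mm high, parts on the board up to 36 mm). Origin: on the bench under its middle.
- chip (a point): Centre of the top of the square black chip (32 mm) in the middle of the green board, z = 28 mm; 250 to 266 mm from the pivot axis.
- brown_board: Loose brown circuit board, 75 x 95 mm, solder side up, 5 mm high; bystander. Origin: under its middle.
- flux: Loose small dark flux bottle with a tall black cap, 30 mm in diameter, 80 mm high; bystander. Origin: under its middle.
- pliers: Loose pliers with black handles, 160 mm long, lying flat, 15 mm high; bystander. Origin: under the joint; x towards the jaws.
- pin_dish: Loose small steel dish, 76 mm across, 16 mm high, with the split pin lying in it; bystander. Origin: under its middle.
Things that resemble listed ones, but are neither listed nor needed, are in the scene too. Of the things that look like the green_board, the largest one is meant.

How it is judged:
On the way, in this order (a step that is already met when the one before it is completed fails the run):
1. the lens is over the green board's chip (within 20 mm, seen from above) while the nut is still slack (horizontal distance between lens and chip below 0.02 m and value of joint nut below -0.15 rad), for 0.2 s.
2. the nut bears on its washer (value of joint nut above -0.04 rad), for 0.05 s.
3. tightened on, a slot is in line with the split-pin hole (value of joint nut above -0.05 rad and angle between the x axis of nut_top and the x axis of stud, either way round below 0.085 rad), for 0.2 s.
At the end, for the whole second after the job is handed in: The lens is within 20 mm of the chip's centre seen from above and at rest; the nut bears on its washer (no more than 0.05 rad slack), has been tightened 0.15 to 1.0 rad past first contact, and the slot pair that comes up first lies within 0.085 rad (5 degrees) of the split-pin hole (all of step 3 and horizontal distance between lens and chip below 0.02 m and value of joint washer between 0.15 and 1 rad and velocity of joint swing between -0.05 and 0.05 rad/s and velocity of joint washer below 0.05 rad/s); the robot touches nothing.
It fails at once if the nut is overtightened (more than 1.0 rad past first contact) (value of joint washer above 1 rad).
It fails at once if a bystander is shifted by more than 20 mm (distance of any of brown_board, flux, pliers, pin_dish from where it was at the start of the episode above 0.02 m).
It fails at once if the flux bottle is knocked over (angle between flux's own z axis and vertical above 0.5 rad).
It also fails if it takes over 58 s, if anything falls off the work surface, if the arm or the gripper's body presses on something with over 40 N, if the wrist force passes 120 N, or if a joint passes its speed limit or range.

## Working session

There is one attempt and no reset: what is moved stays moved. The work goes in short steps, Python scripts to look and compute and a tool call to move; the robot and the scene stay as the last step left them, time stands still between calls to the robot, and variables do not carry over. Pictures are saved under pics/ and viewed, at most 10 in all, crops included, and the job is handed in when it is done.

Besides the shell and the picture viewer there is one more tool, called after "Call:" in YAML: its name, and indented under it one key for each argument. apply_moves: Moves the arm, as the interface text tells. Its arguments: {"type":"object","properties":{"targets":{"type":"array","items":{"type":"array","items":{"type":"array","items":{"type":"number"}}}}},"required":["targets"]}

```bash
mkdir -p pics
cat > h.py <<'E'
import numpy as np, cv2
from workcell import get_obs, imaging, order
from scipy.spatial.transform import Rotation as R
def cam(name):
    o=get_obs(); c=imaging.get_calibration(name); im,d=imaging.camera(name)
    if name=='wrist':
        H=np.array(c['hand_eye']); Rt=R.from_quat(o['tool_rot']).as_matrix()
        eye=Rt@H[:3,3]+np.array(o['eef_pos']); rot=Rt@H[:3,:3]
    else: eye=np.array(c['eye']); rot=np.array(c['rotation'])
    return dict(im=im,d=d,K=np.array(c['camera_matrix'],float),k1=c['k1'],eye=eye,rot=rot)
def rays(C,px):
    px=np.array(px,float).reshape(-1,1,2)
    n=cv2.undistortPoints(px,C['K'],np.array([C['k1'],0,0,0,0.]))[:,0]
    return np.c_[n,np.ones(len(n))]@C['rot'].T
def onz(C,px,z):
    r=rays(C,px); return C['eye']+r*((z-C['eye'][2])/r[:,2])[:,None]
def proj(C,P):
    p=(np.atleast_2d(P)-C['eye'])@C['rot']; n=p[:,:2]/p[:,2:]
    n=n*(1+C['k1']*(n**2).sum(1))[:,None]
    return n*[C['K'][0,0],C['K'][1,1]]+C['K'][:2,2]
E
python3 - <<'E'
from h import *
for n in ('top','scene'):
    C=cam(n); cv2.imwrite(f'pics/{n}1.png',cv2.resize(C['im'],(800,600),interpolation=cv2.INTER_CUBIC)); np.savez(f'{n}1.npz',**C)
    print(n,C['eye'],C['rot'].round(2).tolist(),C['K'].tolist(),C['k1'])
E
```

```text
top [0.4016864  0.02015632 1.10607182] [0.71, -0.7, 0.05, -0.04] [[430.38773119176426, 0.0, 246.2273603764356], [0.0, 430.38773119176426, 191.00230841484176], [0.0, 0.0, 1.0]] -0.03257836791354841
scene [1.06897398 0.04371048 0.80389552] [0.65, 0.69, -0.23, -0.23] [[380.1793319911703, 0.0, 260.98868268978276], [0.0, 380.1793319911703, 195.83223623519098], [0.0, 0.0, 1.0]] -0.0908106472871073
```

View pics/top1.png

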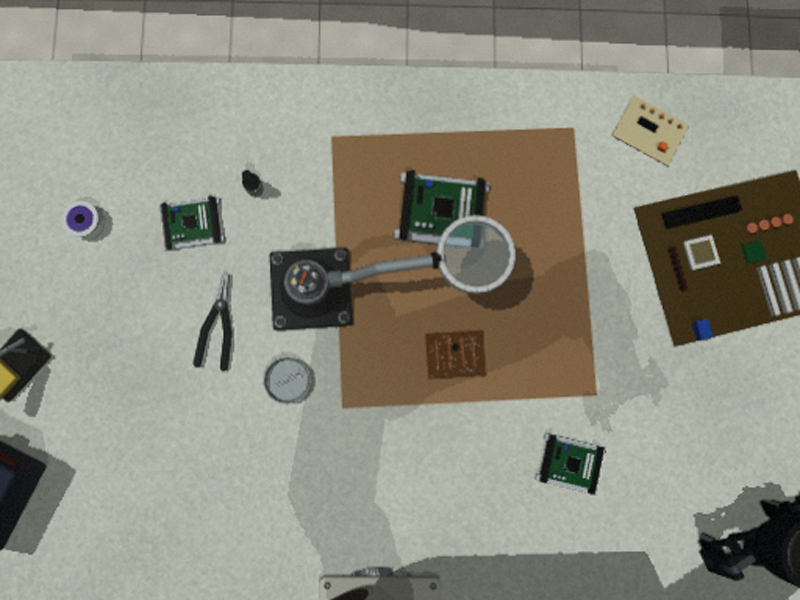

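View pics/scene1.png

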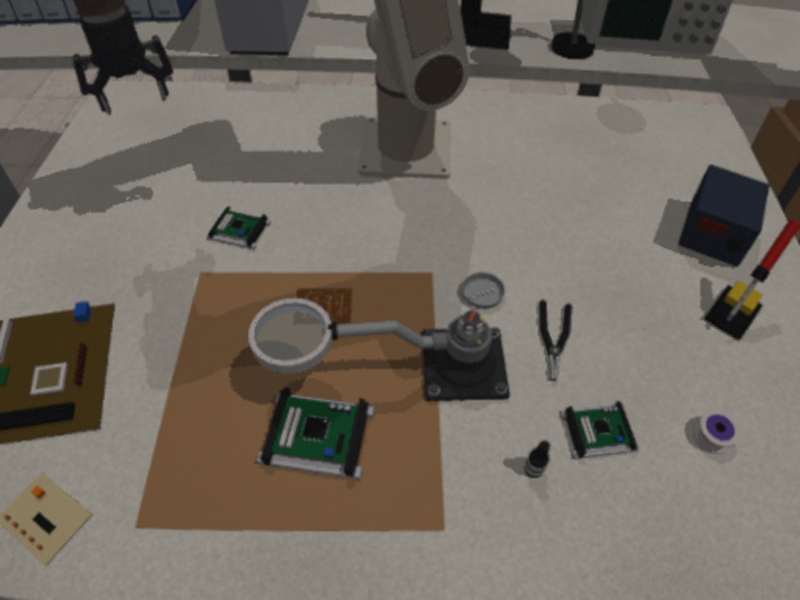

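The top view shows the pivot at about (305,281), the lens ring at (477,254), the large green board's chip at (443,207) and the tube from (340,280) to (437,260). The flux bottle (252,182), pliers and dish are clear of the sweep. The calibration rotation is a quaternion.

```bash
sed -i "s/rot=np.array(c\['rotation'\])/rot=R.from_quat(c['rotation']).as_matrix()/" h.py
python3 - <<'E'
from h import *
C=dict(np.load('top1.npz')); C['rot']=R.from_quat(C['rot']).as_matrix(); s=.64
im=C['im']; hsv=cv2.cvtColor(im,cv2.COLOR_BGR2HSV)
# orange line on stud
m=cv2.inRange(hsv,(0,130,120),(20,255,255)); m[:160]=0;m[200:]=0;m[:,:180]=0;m[:,210:]=0
ys,xs=np.nonzero(m); print(len(xs),xs.mean(),ys.mean()); pivot=onz(C,[xs.mean(),ys.mean()],.13)[0]; print('stud',pivot)
# chip: dark blob in board
g=im.max(2); w=g[115:150,265:300]; mm=(w<60).astype(np.uint8)
n,l,st,ce=cv2.connectedComponentsWithStats(mm); 
for i in range(1,n):
    if st[i,4]>30: print(st[i],ce[i]+[265,115], onz(C,ce[i]+[265,115],.028))
chip=onz(C,[443*s,207*s],.028)[0]; lens=onz(C,[477*s,254*s],.12)[0]
print('chip',chip,'lens',lens)
for p in (chip,lens):
    v=(p-pivot)[:2]; print(np.hypot(*v),np.degrees(np.arctan2(v[1],v[0])))
a=onz(C,[[400*s,266*s]],.12)[0]; print(a, np.hypot(*(a-pivot)[:2]))
for nme,p in dict(dish=(289,380),flux=(252,182),pl=(220,305),brown=(457,354)).items(): print(nme,onz(C,[p[0]*s,p[1]*s],.01)[0].round(3))
print(get_obs())
E
```

```text
9 193.66666666666666 177.11111111111111
stud [0.55238943 0.12081475 0.13      ]
[  0   0  29  35 478] [278.15690377 133.56066946] [[ 0.68465327 -0.08248203  0.028     ]]
chip [ 0.68775286 -0.09631512  0.028     ] lens [ 0.59216371 -0.13737315  0.12      ]
0.255868402733029 -58.05969953798825
0.2612335835049685 -81.24233404272337
[ 0.5722005  -0.02228191  0.12      ] 0.14446152178664778
dish [0.402 0.151 0.01 ]
flux [0.73  0.222 0.01 ]
pl [0.522 0.267 0.01 ]
brown [ 0.447 -0.121  0.01 ]
{'clock': 0.1, 'joint_pos': array([-1.10098521e+00,  2.41375663e-01,  3.87107111e-03,  1.33521595e+00,
       -1.25104435e-05,  1.57081166e+00]), 'joint_vel': array([ 0.00089701, -0.00226799,  0.00089389, -0.00109292,  0.00028887,
        0.00102235]), 'tau': array([ 3.90053481e-05, -3.73138654e+01,  2.53009236e+01,  1.08774725e-02,
        3.31107037e-05, -1.53271981e-05]), 'eef_pos': array([ 0.22611401, -0.44535243,  0.24748759]), 'tool_rot': array([ 9.72537660e-01,  2.32743579e-01, -2.30022567e-04, -9.34228336e-04]), 'ft_force': array([0.07144186, 0.08331647, 0.32170992]), 'ft_torque': array([ 0.02805639,  0.01118494, -0.03410428]), 'grasp_force': 0.0, 'grip_width': 0.08530907909054636}
```

Call:
apply_moves:
  targets:
    - [[0.625,0.739,0,5.14,1],[0.625,0.739,0,5.14,1],[0.625,0.739,0,5.14,1],[0.625,0.739,0,5.14,1],[0.625,0.739,0,5.14,1],[0.625,0.739,0,5.14,1],[0.625,0.739,0,5.14,1],[0.625,0.739,0,5.14,1]]

```text
clock: 0.77
eef_pos: [0.427, -0.2076, 0.248]
tool_rot: [0.828, 0.561, -0.0, -0.0]
ft_force: [0.4, -0.5, -0.4]
grip_width: 0.0852
grasp_force: 0.0
```

Call:
apply_moves:
  targets:
    - [[0.625,0.739,0,5.14,1],[0.625,0.739,0,5.14,1],[0.625,0.739,0,5.14,1],[0.625,0.739,0,5.14,1],[0.625,0.739,0,5.14,1],[0.625,0.739,0,5.14,1],[0,0,0,0,1],[0,0,0,0,1]]

```text
clock: 1.43
eef_pos: [0.5768, -0.0301, 0.2468]
tool_rot: [0.649, 0.761, -0.001, -0.001]
ft_force: [-0.5, -1.0, -0.8]
grip_width: 0.0854
grasp_force: 0.0
```

Run:
```python
from h import *
o=get_obs(); print(o['joint_pos'].round(3),R.from_quat(o['tool_rot']).as_matrix().round(3).tolist())
C=cam('wrist'); np.savez('w1.npz',**C); im=C['im'].copy()
pv=np.array([.5524,.1208]); u=np.array([np.cos(np.radians(-81.24)),np.sin(np.radians(-81.24))])
for r,z in ((.155,.12),(.112,.12),(.19,.12)):
    p=proj(C,[*(pv+r*u),z])[0]; print(p); cv2.circle(im,tuple(int(v) for v in p),3,(0,0,255),-1)
cv2.imwrite('pics/w1.png',im)
```

```text
[-0.052  0.399  0.224  1.398 -0.     1.361] [[-0.157, 0.988, -0.002], [0.988, 0.157, -0.0], [0.0, -0.002, -1.0]]
[251.7076729  192.55894797]
[251.87274952 148.23153045]
[251.58527806 225.51586879]
```

View pics/w1.png

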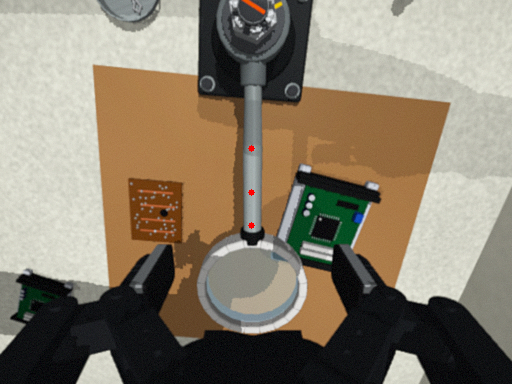

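The wrist view confirms the tube at column 252 under the predicted points. The chip is at about (325,229), the lens ring centre at about (252,283), and the orange stud line is near (255,6).

Run:
```python
from h import *
C=dict(np.load('w1.npz')); im=C['im']; x0,y0=305,208
m=(im[y0:250,x0:347].max(2)<50).astype(np.uint8); m=cv2.morphologyEx(m,cv2.MORPH_OPEN,np.ones((7,7)))
n,l,st,ce=cv2.connectedComponentsWithStats(m)
for i in range(1,n): print(st[i],ce[i]+[x0,y0],onz(C,ce[i]+[x0,y0],.028)[0])
pv=np.array([.5524,.1208])
for nm,p,z in (('chip',(325,229),.028),('lens',(252,283),.12)):
    q=onz(C,p,z)[0]; v=q[:2]-pv; print(nm,q,np.hypot(*v),np.degrees(np.arctan2(v[1],v[0])))
```

```text
[  8  10  24  22 426] [324.95539906 228.58685446] [ 0.68857219 -0.09712815  0.028     ]
chip [ 0.68878286 -0.09773072  0.028     ] 0.2575965096597783 -58.032121971259066
lens [ 0.59244074 -0.13455431  0.12      ] 0.2584745334500878 -81.088322347461
```

Call:
apply_moves:
  targets:
    - [[0,0,-0.8,0,1],[0,0,-0.8,0,1],[0,0,-0.8,0,1],[0,0,-0.7,0,1],[0,0,0,0,0],[0,0,0,0,-0.4],[0,0,0,0,-0.6],[0,0,0,0,-1]]

```text
clock: 2.15
eef_pos: [0.5779, -0.0327, 0.1271]
tool_rot: [0.651, 0.759, 0.001, 0.002]
ft_force: [-1.5, 0.5, 0.3]
grip_width: 0.0384
grasp_force: 0.0
```

Call:
apply_moves:
  targets:
    - [[0,0,0,0,-1],[0,0,0,0,-1],[0,0,0,0,-1],[0,0,0,0,-1]]

```text
clock: 2.48
eef_pos: [0.5776, -0.0323, 0.1267]
tool_rot: [0.65, 0.76, 0.001, 0.002]
ft_force: [-1.5, -0.3, 6.0]
grip_width: 0.0155
grasp_force: 58.4
```

The grip is on the upper part of the tube, so I will regrip 8 mm lower.

Call:
apply_moves:
  targets:
    - [[0,0,0,0,0],[0,0,0,0,0],[0,0,-0.22,0,0],[0,0,0,0,0],[0,0,0,0,-1],[0,0,0,0,-1],[0,0,0,0,-1],[0,0,0,0,-1]]

```text
clock: 3.15
eef_pos: [0.5763, -0.0319, 0.1152]
tool_rot: [0.65, 0.76, -0.0, -0.0]
ft_force: [0.6, 1.1, -2.8]
grip_width: 0.0164
grasp_force: 58.4
```

Run:
```python
from h import *
o=get_obs(); p=np.array(o['eef_pos']); print(p,o['grip_width'],o['ft_force'])
pv=np.array([.5524,.1208]); v=p[:2]-pv; r=np.hypot(*v); a=np.arctan2(v[1],v[0]); print(r,np.degrees(a))
N=12; a1=np.radians(-58.04); q=[pv+r*np.array([np.cos(t),np.sin(t)]) for t in np.linspace(a,a1,N+1)]
print((np.diff(q,axis=0)/.04).round(3).tolist(), np.degrees(a1-a)/N)
```

```text
[ 0.57629677 -0.03190353  0.11518854] 0.01643336597471102 [ 0.57206049  1.07883108 -2.82553834]
0.15456203465663135 -81.10584711119343
[[0.128, 0.022], [0.127, 0.026], [0.126, 0.031], [0.125, 0.035], [0.124, 0.039], [0.122, 0.043], [0.121, 0.047], [0.119, 0.051], [0.117, 0.055], [0.115, 0.059], [0.113, 0.063], [0.111, 0.067]] 1.9221539259327851
```

Call:
apply_moves:
  targets:
    - [[0.128,0.022,0,1.92,-1],[0.127,0.026,0,1.92,-1],[0.126,0.031,0,1.92,-1],[0.125,0.035,0,1.92,-1],[0.124,0.039,0,1.92,-1],[0.122,0.043,0,1.92,-1],[0.121,0.047,0,1.92,-1],[0.119,0.051,0,1.92,-1]]

```text
clock: 3.82
eef_pos: [0.6155, -0.0203, 0.1152]
tool_rot: [0.542, 0.84, -0.001, -0.001]
ft_force: [-1.6, 0.8, -0.2]
grip_width: 0.0161
grasp_force: 59.0
```

Call:
apply_moves:
  targets:
    - [[0.117,0.055,0,1.92,-1],[0.115,0.059,0,1.92,-1],[0.113,0.063,0,1.92,-1],[0.111,0.067,0,1.92,-1],[0,0,0,0,-1],[0,0,0,0,-1],[0,0,0,0,-1],[0,0,0,0,-1]]

```text
clock: 4.48
eef_pos: [0.6342, -0.0104, 0.1152]
tool_rot: [0.486, 0.874, 0.0, -0.0]
ft_force: [0.9, 0.6, -3.8]
grip_width: 0.016
grasp_force: 58.8
```

Call:
apply_moves:
  targets:
    - [[0,0,0,0,0.5],[0,0,0,0,0.8],[0,0,0,0,0.8],[0,0,0.8,0,0.8],[0,0,0.8,0,0.8],[0,0,0.9,0,0.8],[0,0,0.9,0,0.8],[0,0,0,0,0.8]]

```text
clock: 5.15
eef_pos: [0.6376, -0.0107, 0.2613]
tool_rot: [0.486, 0.874, 0.004, 0.007]
ft_force: [0.5, -0.1, 1.7]
grip_width: 0.0767
grasp_force: 0.0
```

Run:
```python
from h import *
o=get_obs(); print(o['joint_pos'].round(3),o['eef_pos'])
C=cam('wrist'); np.savez('w2.npz',**C); cv2.imwrite('pics/w2.png',C['im'])
pv=[.5524,.1208]; print(proj(C,[[*pv,.13],[.6887,-.0975,.028],[.6887,-.0975,.12]]))
```

```text
[-0.017  0.51   0.433  1.478 -0.     0.997] [ 0.63762046 -0.01069279  0.26129494]
[[247.00042181   2.82245792]
 [248.88834458 233.41227116]
 [248.93908757 270.08889944]]
```

View pics/w2.png

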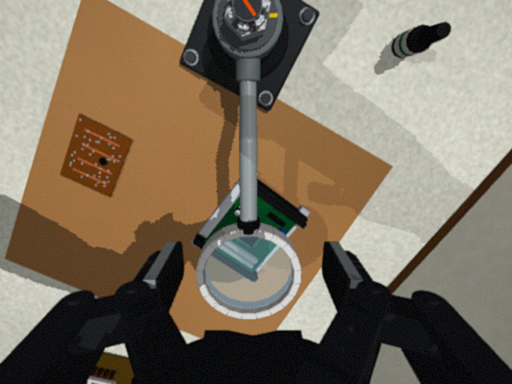

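Lens centre is at about (249,271) against a predicted chip-over position of (249,270), so it is centred. Next I go above the nut, turning counter-clockwise on the way to leave room for the clockwise turn.

Call:
apply_moves:
  targets:
    - [[-0.426,0.658,-0.1,7,0.5],[-0.426,0.658,-0.1,7,0.5],[-0.426,0.658,-0.1,7,0.5],[-0.426,0.658,-0.1,7,0.5],[-0.426,0.658,-0.1,7,0.5],[0,0,0,7,0.5],[0,0,0,0,0.5],[0,0,0,0,0.5]]

```text
clock: 5.87
eef_pos: [0.5487, 0.1212, 0.2311]
tool_rot: [0.141, 0.99, -0.0, -0.0]
ft_force: [0.1, 0.3, 0.2]
grip_width: 0.0639
grasp_force: 0.0
```

Run:
```python
from h import *
o=get_obs(); print(o['joint_pos'].round(3),o['eef_pos'])
C=cam('wrist'); np.savez('w3.npz',**C)
p=proj(C,[.5524,.1208,.123])[0]; print(p,C['eye']); x,y=p.astype(int)
x0,y0=x-75,max(y-75,0); print(x0,y0); cv2.imwrite('pics/w3.png',cv2.resize(C['im'][y0:y0+150,x0:x0+150],(600,600),interpolation=cv2.INTER_CUBIC))
```

```text
[ 0.218  0.372  0.142  1.342 -0.     0.501] [0.54873152 0.12116341 0.23108295]
[253.8439485  200.65073873] [0.47328099 0.14289901 0.35716674]
178 125
```

View pics/w3.png

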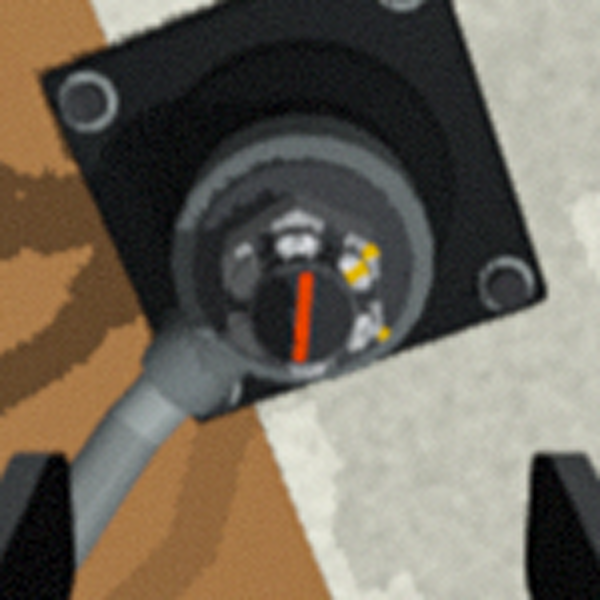

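The crop shows the orange stud line from (306,272) to (299,360), the nut-corner yellow mark at about (357,270) to (370,252), and the washer's yellow mark at (384,334). The bright crown teeth are at (296,243), (358,262), (370,328), (242,270) and (240,325).

```bash
cat > nut.py <<'E'
from h import *
def ang(v): return np.degrees(np.arctan2(v[1],v[0]))
def meas(C):
    im=C['im']; hsv=cv2.cvtColor(im,cv2.COLOR_BGR2HSV)
    x,y=proj(C,[.5524,.1208,.12])[0].astype(int)
    roi=np.zeros(im.shape[:2],np.uint8); cv2.circle(roi,(int(x),int(y)),38,255,-1)
    mo=cv2.inRange(hsv,(0,170,110),(13,255,255))&roi; my=cv2.inRange(hsv,(18,130,120),(38,255,255))&roi
    ys,xs=np.nonzero(mo); P=onz(C,np.c_[xs,ys],.13)[:,:2]; c=P.mean(0); w,V=np.linalg.eigh(np.cov((P-c).T))
    c=(P.max(0)+P.min(0))/2
    print('orange n',len(xs),'centre',c,'len~',2*np.sqrt(3*w[1]),'angle',ang(V[:,1])%180)
    n,l,st,ce=cv2.connectedComponentsWithStats(my)
    for i in range(1,n):
        if st[i,4]<2: continue
        s=f'yellow n{st[i,4]} px {ce[i].round(1)}'
        for z in (.123,.115,.0965):
            q=onz(C,ce[i],z)[0,:2]-c; s+=f' | z{z}: r{np.hypot(*q)*1e3:.1f} a{ang(q):.1f}'
        print(s)
    return c
E
python3 - <<'E'
from nut import *
C=dict(np.load('w3.npz')); c=meas(C); f=lambda p:(178+p[0]/4-.375,125+p[1]/4-.375)
for p in ((296,243),(358,264),(370,328),(242,270),(240,325)):
    q=onz(C,f(p),.122)[0,:2]-c; print(p,np.hypot(*q),ang(q))
for p in ((357,270),(370,252),(384,334)):
    for z in (.123,.115,.097):
        q=onz(C,f(p),z)[0,:2]-c; print(p,z,np.hypot(*q),ang(q))
E
```

```text
orange n 78 centre [0.55263676 0.11994254] len~ 0.020602135882456296 angle 159.49418214354125
yellow n35 px [268.1 190.6] | z0.123: r16.8 a110.2 | z0.115: r15.9 a102.0 | z0.0965: r15.2 a80.5
yellow n9 px [273.7 208. ] | z0.123: r20.1 a54.3 | z0.115: r21.9 a47.4 | z0.0965: r27.0 a35.3
(296, 243) 0.014682567470446398 168.61750029674974
(358, 264) 0.016007755322118976 111.05066924566624
(370, 328) 0.016742812082732643 53.830745992302745
(242, 270) 0.015802381645602135 -137.85340441031
(240, 325) 0.014986183927115414 -86.87899516900524
(357, 270) 0.123 0.0151517653234058 108.31982007599186
(357, 270) 0.115 0.014263846783760326 98.92996648184202
(357, 270) 0.097 0.01388548569380199 75.31634226864296
(370, 252) 0.123 0.019977764498035355 113.67974583609877
(370, 252) 0.115 0.01897742159312164 107.12038168960099
(370, 252) 0.097 0.01777853784542615 90.33321114008949
(384, 334) 0.123 0.020097717718563553 53.982375936335444
(384, 334) 0.115 0.02190555822707605 47.023508963137274
(384, 334) 0.097 0.026870771525409808 35.25895756281479
```

Call:
apply_moves:
  targets:
    - [[0.1,-0.02,-0.5,5.2,0.5],[0,0,-0.6,0,0.5],[0,0,-0.6,0,0.3],[0,0,-0.6,0,0.2],[0,0,-0.4,0,0.2],[0,0,-0.18,0,0.2],[0,0,0,0,0.2],[0,0,0,0,0.2]]

```text
clock: 6.58
eef_pos: [0.5536, 0.1197, 0.1165]
tool_rot: [0.096, 0.995, -0.0, 0.0]
ft_force: [-0.1, 0.1, 0.4]
grip_width: 0.0509
grasp_force: 0.0
```

Call:
apply_moves:
  targets:
    - [[0,0.01,0,0,-0.1],[0,0,0,0,-0.2],[0,0,0,0,-0.3],[0,0,0,0,-1],[0,0,0,0,-1],[0,0,0,0,-1]]

```text
clock: 7.08
eef_pos: [0.5543, 0.1205, 0.1182]
tool_rot: [0.095, 0.995, 0.0, 0.002]
ft_force: [-0.1, -2.7, 6.7]
grip_width: 0.0343
grasp_force: 59.8
```

Call:
apply_moves:
  targets:
    - [[0,0,0.04,-5,-1],[0,0,0,-5,-1],[0,0,0,-5,-1],[0,0,0,-5,-1],[0,0,0,-5,-1],[0,0,0,-5,-1],[0,0,0,-5,-1],[0,0,0,-5,-1]]

```text
clock: 7.75
eef_pos: [0.5537, 0.1196, 0.1182]
tool_rot: [0.432, 0.902, -0.001, 0.001]
ft_force: [0.4, -4.5, -0.5]
grip_width: 0.0344
grasp_force: 61.9
```

Call:
apply_moves:
  targets:
    - [[0,0,0,-5,-1],[0,0,0,-5,-1],[0,0,0,-5,-1],[0,0,0,-5,-1],[0,0,0,-5,-1],[0,0,0,0,-1],[0,0,0,0,-1]]

```text
clock: 8.33
eef_pos: [0.5531, 0.1192, 0.1182]
tool_rot: [0.615, 0.788, -0.001, 0.001]
ft_force: [-0.7, -5.6, 1.3]
grip_width: 0.0344
grasp_force: 62.1
```

```bash
python3 -c "
from h import *
o=get_obs(); print(o['joint_pos'].round(3),o['ft_force'].round(1),o['ft_torque'].round(3),o['grip_width']); y=R.from_quat(o['tool_rot']).as_matrix()[:,1]; print(np.degrees(np.arctan2(y[1],y[0])))"
```

```text
[ 0.214  0.455 -0.036  1.08  -0.003  1.54 ] [-0.7 -5.6  1.3] [-1.005 -0.019 -0.034] 0.03440251076729998
14.038775841393413
```

Call:
apply_moves:
  targets:
    - [[0,0,0,-4,-1],[0,0,0,-4,-1],[0,0,0,-4,-1],[0,0,0,-4,-1],[0,0,0,-4,-1],[0,0,0,-1,-1],[0,0,0,0,-1],[0,0,0,0,-1]]

```text
clock: 9.0
eef_pos: [0.5525, 0.1192, 0.1182]
tool_rot: [0.749, 0.663, -0.001, 0.001]
ft_force: [-1.7, -5.0, 2.3]
grip_width: 0.0345
grasp_force: 62.2
```

```bash
python3 -c "
from h import *
o=get_obs(); print(o['joint_pos'].round(3),o['ft_force'].round(1),o['ft_torque'].round(3),o['grip_width']); y=R.from_quat(o['tool_rot']).as_matrix()[:,1]; print(np.degrees(np.arctan2(y[1],y[0])))"
```

```text
[ 0.214  0.455 -0.036  1.081 -0.003  1.906] [-1.7 -5.   2.3] [-1.106  0.284  0.009] 0.03449323109818031
-6.939712940629256
```

Call:
apply_moves:
  targets:
    - [[0,0,0,0,-0.2],[0,0,0,0,0.1],[0,0,0,0,0.2],[0,0,0.5,0,0.2],[0,0,0.8,0,0.4],[0,0,0.8,0,0.5],[0,0,0.8,0,0.5],[0,0,0,0,0.5]]

```text
clock: 9.67
eef_pos: [0.5567, 0.1221, 0.2417]
tool_rot: [0.748, 0.664, 0.006, 0.003]
ft_force: [1.3, 1.1, 0.8]
grip_width: 0.0641
grasp_force: 0.0
```

Run:
```python
from nut import *
C=cam('wrist'); np.savez('w4.npz',**C); meas(C)
x,y=proj(C,[.5526,.1203,.123])[0].astype(int); x0,y0=x-50,y-50; print(x0,y0)
cv2.imwrite('pics/w4.png',cv2.resize(C['im'][y0:y0+100,x0:x0+100],(600,600),interpolation=cv2.INTER_CUBIC))
```

```text
orange n 80 centre [0.55230451 0.1201377 ] len~ 0.020751337362402394 angle 159.25895188265156
yellow n25 px [267.1 177.2] | z0.123: r26.6 a37.0 | z0.115: r25.7 a32.9 | z0.0965: r24.1 a22.5
yellow n29 px [262.  186.8] | z0.123: r17.2 a25.4 | z0.115: r16.5 a17.9 | z0.0965: r16.0 a-1.3
196 146
```

View pics/w4.png

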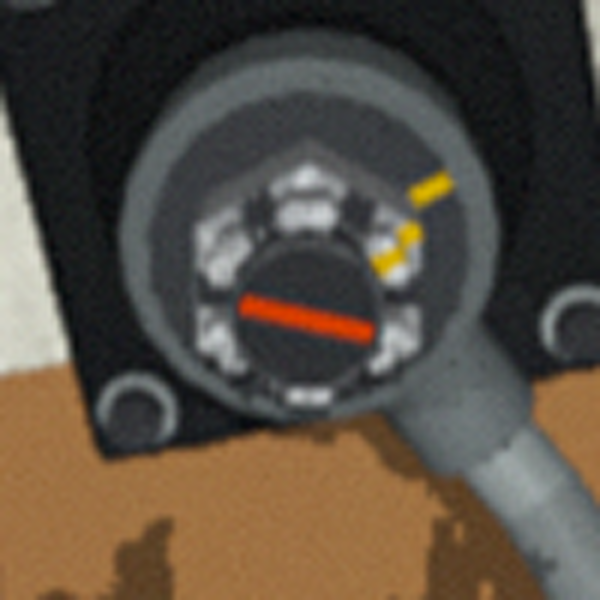

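The yellow lines on the nut and washer now meet at about 22.5 to 24°. The orange line is 159.3°, with the slot pair at -6.9°, so about 13.8° clockwise remains. I'll regrip and finish.

Call:
apply_moves:
  targets:
    - [[0,0,-0.8,0,0.4],[0,0,-0.8,0,0.3],[0,0,-0.8,0,0.2],[0,0,-0.5,0,0.2],[0,0,0,0,0.1],[0,0,0,0,-0.1],[0,0,0,0,-1],[0,0,0,0,-1]]

```text
clock: 10.38
eef_pos: [0.5526, 0.1209, 0.1179]
tool_rot: [0.748, 0.663, -0.0, -0.001]
ft_force: [-0.4, -0.2, -7.2]
grip_width: 0.0345
grasp_force: 61.9
```

Call:
apply_moves:
  targets:
    - [[0,0,0,0,-1],[0,0,0,0,-1],[0,0,0,-3,-1],[0,0,0,-4,-1],[0,0,0,-4,-1],[0,0,0,-2.8,-1],[0,0,0,0,-1],[0,0,0,0,-1]]

```text
clock: 11.05
eef_pos: [0.5527, 0.1208, 0.1178]
tool_rot: [0.822, 0.569, -0.0, -0.0]
ft_force: [-1.4, 1.3, -7.0]
grip_width: 0.0346
grasp_force: 62.0
```

```bash
python3 -c "
from h import *
o=get_obs(); print(o['joint_pos'].round(3),o['ft_force'].round(1),o['ft_torque'].round(3),o['grip_width']); y=R.from_quat(o['tool_rot']).as_matrix()[:,1]; print(np.degrees(np.arctan2(y[1],y[0])))"
```

```text
[ 0.215  0.456 -0.036  1.08   0.     2.146] [-1.4  1.3 -7. ] [ 0.206  0.409 -0.024] 0.03456872524299039
-20.619635528250512
```

Release, rise and check the nut and lens.

Call:
apply_moves:
  targets:
    - [[0,0,0,0,-0.2],[0,0,0,0,0.1],[0,0,0,0,0.2],[0,0,0.5,0,0.2],[0,0,0.8,0,0.4],[0,0,0.8,0,0.5],[0,0,0.8,0,0.5],[0,0,0,0,0.5]]

```text
clock: 11.72
eef_pos: [0.5577, 0.1215, 0.2434]
tool_rot: [0.822, 0.569, 0.008, 0.004]
ft_force: [0.8, -0.3, 0.5]
grip_width: 0.064
grasp_force: 0.0
```

Run:
```python
from nut import *
C=cam('wrist'); meas(C)
x,y=proj(C,[.5526,.1203,.123])[0].astype(int); x0,y0=x-50,y-50
a=cv2.resize(C['im'][y0:y0+100,x0:x0+100],(400,400),interpolation=cv2.INTER_CUBIC)
T=cam('top'); L=proj(T,[.6887,-.0975,.12])[0]; print(L)
x0,y0=(L-50).astype(int); b=cv2.resize(T['im'][y0:y0+100,x0:x0+100],(400,400),interpolation=cv2.INTER_CUBIC)
p=(L-[x0,y0])*4; cv2.circle(b,tuple(int(v) for v in p),4,(0,0,255),-1)
cv2.imwrite('pics/w5.png',np.hstack([a,b]))
```

```text
orange n 82 centre [0.55272608 0.1201735 ] len~ 0.021005138723837934 angle 160.37988862208138
yellow n27 px [266.2 177.8] | z0.123: r26.4 a23.5 | z0.115: r25.4 a19.4 | z0.0965: r23.8 a8.9
yellow n29 px [260.9 187.6] | z0.123: r16.7 a11.7 | z0.115: r15.9 a3.9 | z0.0965: r15.4 a-15.8
[288.21376389 122.10563195]
```

View pics/w5.png

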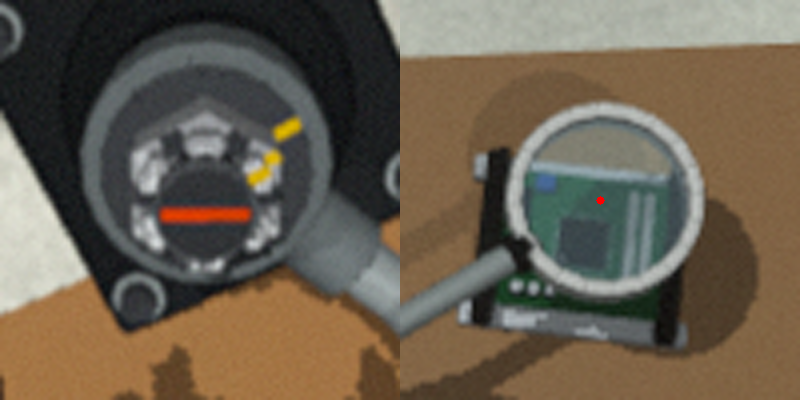

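The orange line (160 to 250, 215) now runs through the slot pair, and the nut and washer yellow lines coincide. The lens ring centre (605,198) is within 3 mm of the chip mark (600,200).

```bash
python3 -c "
from workcell import order
print(order.job_done())"
```

```text
the job is handed in; nothing more can be done
None
```

The job is handed in at about 12 s of the 58 s allowed: by the last camera check the lens is centred within about 3 mm of the chip, and the nut is tight on its washer at roughly 0.45 rad past contact with the first slot on the split-pin hole; no verdict came back.

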